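Set the feed doser and place the sample cup

TASK

Get the feed doser ready for a sample: turn its knob until the pointer lines up with the index tab clamped on the rim of the dial, and take the sieve cup from the tool chest's lid and set it down upright inside the ring marked on the doser's tray, without dropping it. Leave the index tab and the other things on the lid where they are.

Things in the scene. Friction and masses are not known exactly. Their poses are not given: they have to be found in the camera images.
- doser: fixed feed doser: grey plastic box 180 x 180 x 100 mm tall, carrying an aluminium dial (170 mm across, top 106 mm above the ledge) with knob and index tab. Origin: centre of the box's underside, under the knob's axis; x points away from its tray, z up. On the -x side (robot's side) a tray 130 mm wide, 8 mm thick reaches 240 mm from the origin
- dose_knob (a joint): angle of the doser's knob about the vertical (rad), positive counter-clockwise from above; at 0 the pointer points along the doser's +x (away from the robot side). It turns between -1.1 and 1.1, stiffly (about 0.2 N m), and stays where it is left
- knob_grip (a point): point on the knob's axis, 135 mm above the ledge, to grip at. The black knob is a straight bar 76 mm long, 20 mm thick, its top 146 mm and underside 112 mm above the ledge, with a tapered nose (132 mm high) at one end as the pointer and a white line along it. Own x runs along the bar towards the pointer, z up; grip across the 20 mm
- pointer_tip (a point): tip of the knob's tapered pointer, 60 mm from the knob's axis; own x points outward along the pointer
- index_tab (a joint): angle of the index tab about the same axis, same zero and sense as the knob's: the knob's angle must equal it. The tab is clamped and must not be moved
- tab_mark (a point): inner end of the index tab, 66 mm from the knob's axis: a dark steel tab 20 mm long radially, 14 mm wide, 5 mm thick, with a screw head, lying on the dial's rim (top 111 mm, screw 114 mm above the ledge); own x points radially outward
- ring_mark (a point): centre of the black ring (inner diameter 92 mm, outer 100 mm) marked on the tray, on the tray's surface 8 mm above the ledge, 175 mm from the doser's origin along its -x; own x as the doser's. A chute 53 mm wide comes from the box towards the ring, its lip 80 to 95 mm above the ledge and about 60 mm from the ring's centre
- sieve_cup: stainless sieve cup, open at the top, straight round wall 62 mm across, 70 mm tall, wall 3 mm, dark sieve holes round it, 140 g more or less; starts standing on the tool chest's lid. Origin: centre of its underside, z up
- chest: fixed grey tool chest, 326 x 246 mm, lid top 150 mm above the ledge, shut with a steel latch on its front (-x) side; four things stand on its lid 110 to 120 mm apart, in any order. Origin: centre of its underside on the ledge
- end_plug: auger end plug, red painted: round flange 66 mm across and 14 mm thick below, a 46-50 mm wide stub and a 24 mm nipple above, 66 mm tall; stands on the chest lid. Leave alone. Origin: centre of underside
- check_valve: brass check valve body, round, standing, 60 mm across its belly, 82 mm tall, on the chest lid. Leave alone. Origin: centre of underside
- float_switch: white float switch: round foot 54 mm, float drum 58 mm across, thin stem on top, 84 mm tall, on the chest lid. Leave alone. Origin: centre of underside

How it is judged:
At the end, for the whole second after the job is handed in: The knob's pointer is within 0.09 rad (5 degrees) of the index tab's direction and still, and the sieve cup stands at rest, upright (within 0.1 rad), on the tray (base within 4 mm of its surface), its centre within 16 mm of the marked ring's centre (angle between the x axis of pointer_tip and the x axis of tab_mark, either way round below 0.09 rad and horizontal distance between sieve_cup and ring_mark below 0.016 m and z of sieve_cup in the frame of ring_mark between -0.004 and 0.004 m and angle between sieve_cup's own z axis and vertical below 0.1 rad and linear speed of sieve_cup below 0.02 m/s and velocity of joint dose_knob between -0.05 and 0.05 rad/s); the robot touches nothing.
It fails at once if the index tab was shifted (over 4 mm) (distance of tab_mark from where it was at the start of the episode above 0.004 m).
It fails at once if the sieve cup was dropped or thrown (over 0.7 m/s while not held) (linear speed of sieve_cup above 0.7 m/s and contact force between the fingers and sieve_cup below 0.05 N).
It fails at once if one of the other things on the lid was moved (over 30 mm) (distance of any of end_plug, check_valve, float_switch from where it was at the start of the episode above 0.03 m).
It also fails if it takes over 64 s, if anything falls off the work surface, if the arm or the gripper's body presses on something with over 40 N, if the wrist force passes 120 N, or if a joint passes its speed limit or range.

ROBOT

A 6-joint arm with a two-finger parallel gripper is mounted at the origin on the work surface. World frame = base frame: x ahead of the robot, y to its left, z up, the work surface at z = 0. Lengths are in m, angles in rad, forces in N, time in s.
With the tool pointing down it reaches from about 0.4 to 0.825 m from the base axis. Payload 7 kg.
Tool frame: the origin (TCP) lies at the very end of the fingers, on their centre line; the grasp point (between the pads) lies 19 mm behind it; z points along the fingers, y is the line along which they close (so a half turn about z gives the same grasp; the last joint's range is limited). The gripper opens to 88 mm and grips with 3 to 60 N. Pads are 19 mm wide; open, the fingers measure 130 mm over their backs; the gripper's body (78 mm by 193 mm) begins 47 mm behind the grasp point.
Start: joints at [1.393, 0.359, 0.012, 0, -1.224, -0.288], TCP at [0.303, 0.603, 0.227] pointing down, gripper open.
Joint ranges: [-3.07, 3.07], [-1.43, 2.12], [-1.02, 1.25], [-3.03, 1.67], [-3.05, -0], [-3.03, 3.03]. Speed limits (rad/s): [2.39, 2.39, 3.01, 3.14, 3.14, 3.14].

INTERFACE

Orientations are given as [roll, pitch, yaw] about the fixed x, y, z axes, in that order (R = Rz(yaw) Ry(pitch) Rx(roll)).
In Python, from workcell import env gives the robot as it stands.
- The arm moves only by the shell command python3 -m crank 'ROWS' [FORCE]. ROWS is JSON, a list that holds one entry, the list of rows, each a list of 7 numbers: the closure, from -1 (fully open) to 1 (shut), then the shift along the tool's x, y, z scaled (see below), then the turn, a rotation vector about the tool's x, y, z scaled (see below). In form: [[[gripper, tx, ty, tz, wx, wy, wz], ...]]. A call has 1 to 8 rows; each row is the pose to reach, as a shift and turn from the pose commanded when the call began, along the tool's axes at that moment, turning the shorter way round; what a row does not reach only later rows make up. The controller multiplies each number of a shift by 0.3 m and each number of a turn by 180 degrees. A row lasts 1/10 s, in which the tool goes at most 50 mm and 8.59 degrees, less where a joint would pass 70% of its speed; a pose out of reach is approached as far as the arm can. A call with a number of a shift or a turn outside -1 to 1 is refused whole. A call with a gripper value outside its range is refused whole. The fingers move at their own pace and stop on an object; FORCE is the grip in N (left out, the last holds). Time passes only in rows, so rows that repeat a pose let the fingers close. It gives the time, the measured TCP pose, the force, the opening and the grip force at its end, in the units of the state.
- env.sense(): the state, without advancing time (a new reading comes with each control period).
- env.camera(name): name is "scene" or "top" or "wrist"; returns (picture, depth): 480x640x3 uint8, blue, green, red; 480x640 float32, m along the optical axis (not along the pixel's ray), 0 where there is no reading.
- env.calibration(name): a dict with "fx", "fy", "cx", "cy" (pixels), "world_from_camera" (4x4, takes a point from camera to world coordinates); the wrist camera has in their place "tool_from_camera" (4x4, takes a point from camera to tool coordinates, whose origin is the TCP and whose axes are the flange's). Camera axes: x right, y up, looking along -z (the intrinsics and any distortion apply to the point x, -y, -z); pixel columns grow to the right and rows downward; lengths in m; the calibration is good to about 2 mm. A picture is of the moment at which its call begins: read the wrist's pose just before it. calibration takes no time and is no camera call.
- env.close_job(): hands the job in; it is judged then, once.
Trained networks look in the newest picture that a camera, given by its name, has taken for a name from the list of things; names that differ only in an ending like _2 or _b are one class to them, and where a whole thing is asked for, a point or a joint stands for the part that bears it (a point fixed in the world has none). Each returns a list of dicts, best first, with "score" (0 to 1); they miss things now and then, are a little off and sometimes report something else, mostly with a low value. They report only what shows in the picture. A call takes as long as a camera call.
- env.look_for(query, camera): "location" ([column, row] in pixels, amid what is visible of it).
- env.outline_of(query, camera): "region" (480x640 bool, what is visible of it) and "location" ([column, row] in pixels, amid what is visible of it).
- env.tip_of(query, camera): "location" ([column, row] in pixels: a listed point, or the origin of a listed thing).
The state is a dict: "time": time; "joint_positions": joint angles; "joint_vel": joint speeds; "effort": joint torques, N m; "eef_pos": TCP position; "tool_rot": TCP orientation; "force": force on the tool from outside, world axes, zero at the start; "ft_torque": the same for the moment, N m; "gripper_width": finger opening in m; "gripper_force": force on a finger pad.
Only numpy, scipy, OpenCV 4.12 (cv2) and the standard library are available. Lean on these libraries where they do the work, as an engineer would, in place of code of your own. Each camera call takes 0.05 s, during which the arm holds its last target. There are 200 camera calls.

## Working session

There is one attempt and no reset: what is moved stays moved. The work goes in short steps, Python scripts to look and compute and a shell command to move; the robot and the scene stay as the last step left them, time stands still between calls to the robot, and variables do not carry over. Pictures are saved under pics/ and viewed, at most 10 in all, crops included, and the job is handed in when it is done.

```bash
mkdir -p pics; ls
cat > h.py <<'E'
import numpy as np, cv2
from scipy.spatial.transform import Rotation as R
from workcell import env
def T_cam(name):
    c=env.calibration(name)
    if 'world_from_camera' in c: return c,np.array(c['world_from_camera'])
    s=env.sense(); T=np.eye(4); T[:3,:3]=R.from_euler('xyz',s['tool_rot']).as_matrix(); T[:3,3]=s['eef_pos']
    return c,T@np.array(c['tool_from_camera'])
def ray(name,px):
    c,T=T_cam(name); d=np.array([(px[0]-c['cx'])/c['fx'],-(px[1]-c['cy'])/c['fy'],-1.]); return T[:3,3],T[:3,:3]@d
def at_z(name,px,z):
    o,d=ray(name,px); return o+d*(z-o[2])/d[2]
def at_depth(name,px,dep):
    o,d=ray(name,px); return o+d*dep
def cloud(name,depth,mask):
    v,u=np.nonzero(mask&(depth>0)); c,T=T_cam(name); z=depth[v,u]
    P=np.stack([(u-c['cx'])/c['fx']*z,-(v-c['cy'])/c['fy']*z,-z],1); return P@T[:3,:3].T+T[:3,3]
E
python3 - <<'E'
from h import *
s=env.sense();print({k:np.round(v,3) for k,v in s.items()})
for n in ['scene','top']:
    im,d=env.camera(n); cv2.imwrite(f'pics/{n}0.png',im); c=env.calibration(n); print(n,{k:np.round(v,3) for k,v in c.items()})
    for q in ['sieve_cup','end_plug','check_valve','float_switch','chest','dose_knob','index_tab']:
        for r in env.outline_of(q,n)[:2]:
            P=cloud(n,d,r['region']); print(q,round(r['score'],2),np.round(r['location']),len(P),P.size and np.round(np.r_[np.median(P,0),P.min(0),P.max(0)],3))
    for q in ['pointer_tip','tab_mark','ring_mark','knob_grip','sieve_cup','doser']:
        for r in env.tip_of(q,n)[:1]: print('tip',q,round(r['score'],2),np.round(r['location'],1))
print(env.calibration('wrist'))
E
```

```text
pics
{'time': np.float64(0.0), 'joint_positions': array([ 1.393,  0.359,  0.011, -0.   , -1.224, -0.288]), 'joint_vel': array([-0.001,  0.002, -0.001, -0.001,  0.001,  0.001]), 'effort': array([ 1.0000e-03, -5.8271e+01,  2.9305e+01,  6.9970e+00,  7.0000e-03,
       -0.0000e+00]), 'eef_pos': array([0.303, 0.603, 0.226]), 'tool_rot': array([ 3.14 , -0.   , -0.466]), 'force': array([-1.018,  0.328, -0.562]), 'ft_torque': array([ 0.037, -0.043, -0.005]), 'gripper_force': np.float64(0.0), 'gripper_width': np.float64(0.088)}
scene {'fx': np.float64(538.312), 'fy': np.float64(538.312), 'cx': np.float64(310.476), 'cy': np.float64(252.783), 'world_from_camera': array([[ 0.792, -0.395,  0.466,  1.125],
       [ 0.61 ,  0.483, -0.628, -0.676],
       [ 0.023,  0.782,  0.623,  0.836],
       [ 0.   ,  0.   ,  0.   ,  1.   ]])}
end_plug 0.73 [318. 176.] 588 [0.467 0.242 0.182 0.38  0.221 0.15  0.49  0.339 0.221]
check_valve 0.62 [393. 166.] 750 [0.592 0.349 0.205 0.369 0.334 0.    0.614 0.71  0.236]
float_switch 0.96 [351. 154.] 672 [ 0.469  0.35   0.199 -0.018  0.331 -0.22   0.49   1.14   0.237]
[... 1734 characters left out ...]
.716 -0.263  0.105  0.736 -0.249  0.115]
tip pointer_tip 0.92 [504.3 155.5]
tip tab_mark 0.43 [484.1 159.5]
tip ring_mark 0.6 [479.9 295.4]
tip knob_grip 0.92 [493.8 186.6]
tip sieve_cup 0.61 [209.  262.6]
tip doser 0.72 [469.1 211.9]
{'fx': 368.95063311808127, 'fy': 368.95063311808127, 'cx': 321.2106833003586, 'cy': 236.56625826891107, 'tool_from_camera': array([[-9.20444253e-04,  9.61089492e-01,  2.76235663e-01,
         7.49098364e-02],
       [ 9.99999443e-01,  7.42050138e-04,  7.50327269e-04,
         7.99605949e-04],
       [ 5.16150942e-04,  2.76236200e-01, -9.61089640e-01,
        -1.58430488e-01],
       [ 0.00000000e+00,  0.00000000e+00,  0.00000000e+00,
         1.00000000e+00]])}
```

View pics/top0.png

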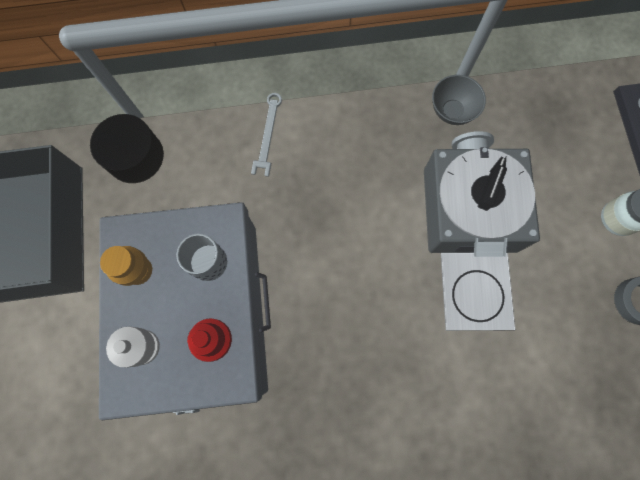

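Run:
```python
from h import *
for n,t in [('top',{'tip':(504.3,155.5,.13),'tab':(484.1,159.5,.111),'ring':(479.9,295.4,.008),'knob':(493.8,186.6,.135),'doser':(469.1,211.9,0),'cup':(209,262.6,.15)}),('scene',{'tip':(248,374.3,.13),'tab':(259.6,374.2,.111),'ring':(185.8,336.9,.008),'knob':(234.9,341.7,.135),'doser':(238.8,388.4,0),'cup':(360.2,196.9,.15)})]:
    for k,(u,v,z) in t.items(): print(n,k,np.round(at_z(n,(u,v),z),4))
# cup rim fit, doser box
for n in ['top','scene']:
    im,d=env.camera(n); P=cloud(n,d,np.ones(d.shape,bool))
    m=(P[:,2]>.213)&(P[:,2]<.224)&(abs(P[:,0]-.59)<.06)&(abs(P[:,1]-.24)<.06)
    if m.sum()>5: print(n,'rim',m.sum(),cv2.minEnclosingCircle(P[m][:,:2].astype(np.float32)))
    m=(P[:,2]>.10)&(P[:,2]<.112)&(P[:,0]>.5)&(P[:,1]<-.1); print('dial',cv2.minEnclosingCircle(P[m][:,:2].astype(np.float32)))
    m=(P[:,2]>.092)&(P[:,2]<.103)&(P[:,0]>.5)&(P[:,1]<-.1); print('box',cv2.minAreaRect(P[m][:,:2].astype(np.float32)))
    m=(P[:,2]>.138)&(P[:,2]<.153)&(P[:,0]>.5)&(P[:,1]<-.1); print('bar',m.sum(),cv2.minAreaRect(P[m][:,:2].astype(np.float32)))
    m=(P[:,2]>.004)&(P[:,2]<.013)&(P[:,0]>.3)&(P[:,1]<-.1); print('tray',cv2.minAreaRect(P[m][:,:2].astype(np.float32)))
```

```text
top tip [ 0.7051 -0.2821  0.13  ]
top tab [ 0.7099 -0.2531  0.111 ]
top ring [ 0.476  -0.2284  0.008 ]
top knob [ 0.6488 -0.2486  0.135 ]
top doser [ 0.6451 -0.2458  0.    ]
top cup [0.5793 0.249  0.15  ]
scene tip [ 0.7118 -0.2815  0.13  ]
scene tab [ 0.7158 -0.2586  0.111 ]
scene ring [ 0.4759 -0.2223  0.008 ]
scene knob [ 0.6493 -0.2467  0.135 ]
scene doser [ 0.645  -0.2442  0.    ]
scene cup [0.5728 0.258  0.15  ]
top rim 336 ((0.5802116394042969, 0.25023967027664185), 0.03141643851995468)
dial ((0.6471288800239563, -0.24476784467697144), 0.11988230049610138)
box ((0.6110367774963379, -0.310756653547287), (0.3785046935081482, 0.22810675203800201), 59.9955940246582)
bar 512 ((0.6497721672058105, -0.24690712988376617), (0.02056490071117878, 0.07655351608991623), 58.58670425415039)
tray ((0.6363956928253174, -0.39121830463409424), (0.5949559807777405, 0.5723337531089783), 0.3206603527069092)
scene rim 209 ((0.5814806222915649, 0.2508770227432251), 0.033747948706150055)
dial ((0.6523435115814209, -0.2471141219139099), 0.1231158971786499)
box ((0.6436670422554016, -0.3669099807739258), (0.4198242425918579, 0.24327698349952698), 83.39315032958984)
bar 436 ((0.6523514986038208, -0.24744461476802826), (0.020184585824608803, 0.07736708968877792), 58.56319046020508)
tray ((0.6262359619140625, -0.3548992872238159), (0.6465686559677124, 0.5087912678718567), 0.1565815955400467)
```

The picture shows the cup at (202,258), the valve at (124,265), the float switch at (130,347) and the plug at (209,340). The knob is at (488,190) with its pointer towards (503,160), the tab at (484,153) and the ring at (479,296). I'll do the knob first.

```bash
cat >> h.py <<'E'
def rel(pos,yaw):
    s=env.sense(); A=R.from_euler('xyz',s['tool_rot']); B=R.from_euler('xyz',[np.pi,0,yaw])
    t=A.inv().apply(np.array(pos)-s['eef_pos'])/.3; w=(A.inv()*B).as_rotvec()/np.pi
    print('t',np.round(t,4),'w',np.round(w,4),'dist',np.linalg.norm(t)*.3,'| at',np.round(s['eef_pos'],4),np.round(s['tool_rot'],3),'t=',s['time'],'q',np.round(s['joint_positions'],2),'w',s['gripper_width'],s['gripper_force'])
E
python3 - <<'E'
from h import *
for n in ['top','scene']:
    im,d=env.camera(n); P=cloud(n,d,np.ones(d.shape,bool)); m=(P[:,2]>.16)
    H={}
    for p in P[m]:
        k=(round(p[0],1),round(p[1],1)); H[k]=max(H.get(k,0),round(p[2],2))
    print(n,{tuple(map(float,k)):float(v) for k,v in sorted(H.items())})
rel([.303,.603,.40],-.466)
rel([.45,.2,.38],-.548); rel([.60,-.215,.35],-.548)
E
```

```text
top {(0.4, 0.2): 0.22, (0.4, 0.3): 0.22, (0.4, 0.4): 0.22, (0.5, 0.2): 0.22, (0.5, 0.3): 0.22, (0.5, 0.4): 0.24, (0.6, 0.2): 0.22, (0.6, 0.3): 0.24, (0.6, 0.4): 0.23}
scene {(-1.2, 0.3): 0.18, (-1.2, 0.4): 0.28, (-1.2, 0.5): 0.26, (-1.2, 0.6): 0.23, (-1.1, 0.3): 0.29, (-1.1, 0.4): 0.29, (-1.1, 0.5): 0.27, (-1.1, 0.6): 0.25, (-0.9, 0.3): 0.25, (-0.9, 0.4): 0.25, (-0.9, 0.5): 0.25, (-0.8, 0.3): 0.25, (-0.8, 0.4): 0.25, (-0.8, 0.7): 0.28, (-0.8, 0.8): 0.28, (-0.8, 0.9): 0.26, (-0.8, 1.0): 0.24, (-0.8, 1.1): 0.22, (-0.8, 1.2): 0.21, (-0.8, 1.3): 0.19, (-0.8, 1.4): 0.17, (-0.7, 0.3): 0.25, (-0.7, 0.4): 0.25, (-0.7, 0.6): 0.25, (-0.7, 0.7): 0.25, (-0.7, 0.8): 0.25, (-0.6, 0.3): 0.25, (-0.6, 0.5): 0.25, (-0.6, 0.6): 0.25, (-0.6, 0.7): 0.25, (-0.6, 0.8): 0.25, (-0.5, 0.5): 0.19, (-0.5, 0.7): 0.18, (-0.2, 0.0): 0.43, (-0.2, 0.1): 0.48, (-0.1, -0.1): 0.22, (-0.1, 0.0): 0.51, (-0.1, 0.1): 0.51, (-0.1, 0.2): 0.5, (-0.1, 1.2): 0.16, (-0.0, -0.1): 0.28, (-0.0, 0.0): 0.28, (-0.0, 0.1): 0.5, (-0.0, 0.2): 0.5, (-0.0, 1.2): 0.33, (0.1, -0.1): 0.27, (0.1, 0.0): 0.28, (0.1, 1.2): 0.34, (0.2, 0.5): 0.34,
[... 520 characters left out ...]
, (0.8, 1.3): 0.44, (0.8, 1.4): 0.42, (0.8, 1.5): 0.4, (0.8, 1.6): 0.39, (0.8, 1.7): 0.33}
t [-4.000e-04  4.000e-04 -5.782e-01] w [0.     0.     0.0001] dist 0.17347032846458976 | at [0.3032 0.6031 0.2265] [ 3.142  0.    -0.466] t= 1.6 q [ 1.39  0.36  0.01 -0.   -1.22 -0.29] w 0.0875361989767147 0.0
t [ 1.0407  0.9806 -0.5115] w [0.     0.     0.0262] dist 0.4555902946501168 | at [0.3032 0.6031 0.2265] [ 3.142  0.    -0.466] t= 1.6 q [ 1.39  0.36  0.01 -0.   -1.22 -0.29] w 0.0875361989767147 0.0
t [ 2.1088  1.9919 -0.4115] w [0.     0.     0.0262] dist 0.8789544231638545 | at [0.3032 0.6031 0.2265] [ 3.142  0.    -0.466] t= 1.6 q [ 1.39  0.36  0.01 -0.   -1.22 -0.29] w 0.0875361989767147 0.0
```

```bash
python3 -m crank '[[[-1,0,0,-0.5,0,0,0],[-1,0,0,-0.5,0,0,0],[-1,0.2,0.2,-0.5,0,0,0],[-1,0.5,0.5,-0.5,0,0,0],[-1,0.8,0.8,-0.5,0,0,0.02],[-1,1,0.95,-0.5,0,0,0.026],[-1,1,0.95,-0.5,0,0,0.026],[-1,1,0.95,-0.5,0,0,0.026]]]'; python3 -c "
from h import *
rel([.60,-.215,.35],-.548)"
```

```text
time: 2.4
eef_pos: [0.4007, 0.3256, 0.3708]
tool_rot: [-3.141, -0.0, -0.547]
force: [1.9, -0.2, -0.2]
gripper_width: 0.088
gripper_force: 0.0
t [1.5046 1.1936 0.0685] w [-0.0003 -0.      0.0003] dist 0.5765100498863539 | at [0.4007 0.3256 0.3708] [-3.141 -0.    -0.547] t= 2.4 q [ 1.06  0.03 -0.08  0.   -1.46 -0.04] w 0.08803592658069528 0.0
```

```bash
python3 -m crank '[[[-1,0.95,0.76,0.03,0,0,0],[-1,0.95,0.76,0.03,0,0,0],[-1,0.95,0.76,0.03,0,0,0],[-1,0.95,0.76,0.03,0,0,0],[-1,0.95,0.76,0.03,0,0,0],[-1,0.95,0.76,0.03,0,0,0],[-1,0.95,0.76,0.03,0,0,0],[-1,0.95,0.76,0.03,0,0,0]]]'; python3 -c "
from h import *
rel([.60,-.215,.33],-.548)"
```

```text
time: 3.2
eef_pos: [0.5257, -0.0192, 0.3611]
tool_rot: [3.141, -0.0, -0.551]
force: [0.5, 1.3, -0.5]
gripper_width: 0.0878
gripper_force: 0.0
t [0.5525 0.4264 0.104 ] w [ 0.0003 -0.     -0.0009] dist 0.21168333325683383 | at [ 0.5257 -0.0192  0.3611] [ 3.141 -0.    -0.551] t= 3.2 q [ 0.34  0.05 -0.08  0.   -1.44  0.68] w 0.08781673008737509 0.0
```

```bash
python3 -c "
from h import *
rel([.60,-.215,.33],-.548)"
```

```text
t [0.5525 0.4264 0.104 ] w [ 0.0003 -0.     -0.0009] dist 0.21168333325683383 | at [ 0.5257 -0.0192  0.3611] [ 3.141 -0.    -0.551] t= 3.2 q [ 0.34  0.05 -0.08  0.   -1.44  0.68] w 0.08781673008737509 0.0
```

```bash
python3 -m crank '[[[-1,0.55,0.42,0.1,0,0,0],[-1,0.55,0.42,0.1,0,0,0],[-1,0.55,0.42,0.1,0,0,0],[-1,0.55,0.42,0.1,0,0,0],[-1,0.55,0.42,0.1,0,0,0],[-1,0.55,0.42,0.1,0,0,0],[-1,0.55,0.42,0.1,0,0,0]]]'
python3 - <<'E'
from h import *
n='wrist'
env.sense(); im,d=env.camera(n); cv2.imwrite('pics/w1.png',im)
P=cloud(n,d,np.ones(d.shape,bool)); near=(abs(P[:,0]-.65)<.12)&(abs(P[:,1]+.247)<.12)
m=(P[:,2]>.138)&(P[:,2]<.153)&near; print('bar',m.sum(),cv2.minAreaRect(P[m][:,:2].astype(np.float32)))
for q in ['pointer_tip','tab_mark','knob_grip','ring_mark']:
    for r in env.tip_of(q,n)[:2]: print(q,r['score'],np.round(r['location'],1),np.round(at_z(n,r['location'],{'pointer_tip':.13,'tab_mark':.111,'knob_grip':.135,'ring_mark':.008}[q]),4))
for r in env.outline_of('index_tab',n)[:2]:
    Q=cloud(n,d,r['region']); print('tab',r['score'],r['location'],np.round(np.median(Q,0),4),cv2.minAreaRect(Q[Q[:,2]>.107][:,:2].astype(np.float32)))
rel([.65,-.247,.2],-.548)
E
```

```text
time: 3.9
eef_pos: [0.6003, -0.2088, 0.3313]
tool_rot: [3.142, 0.0, -0.548]
force: [0.8, -0.2, 0.9]
gripper_width: 0.0876
gripper_force: 0.0
bar 1830 ((0.6498783230781555, -0.2489023059606552), (0.019143274053931236, 0.07511265575885773), 58.55031967163086)
pointer_tip 0.91 [328.8  75.7] [ 0.7014 -0.278   0.13  ]
tab_mark 0.71 [301.   77.1] [ 0.7163 -0.2562  0.111 ]
knob_grip 0.92 [331.4 143.2] [ 0.6498 -0.2494  0.135 ]
ring_mark 0.79 [379.2 259.1] [ 0.4767 -0.2268  0.008 ]
tab 0.76 [297.7, 63.7] [ 0.7253 -0.2573  0.1127] ((0.7255812287330627, -0.2572341561317444), (0.013722561299800873, 0.020273977890610695), 81.51339721679688)
t [0.2081 0.0257 0.4406] w [-0.0002 -0.0003  0.0006] dist 0.14638918760075295 | at [ 0.6005 -0.208   0.3321] [-3.141e+00 -1.000e-03 -5.460e-01] t= 4.2 q [-0.03  0.25  0.09 -0.   -1.41  1.05] w 0.0874636378394819 0.0
```

View pics/w1.png

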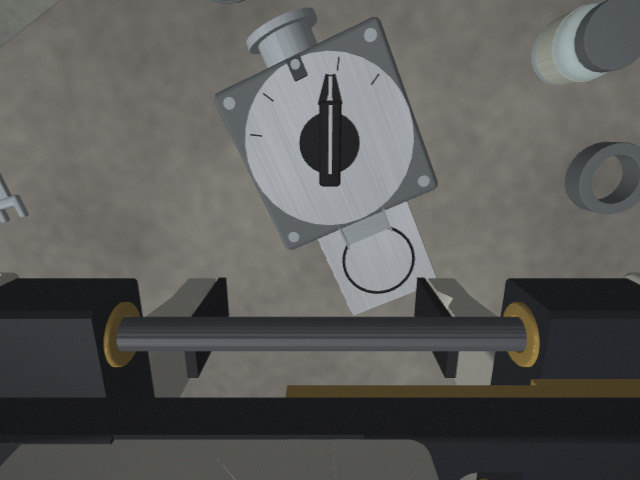

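The wrist view shows the knob at (330,143), the pointer tip at (330,76), the tab at (298,66) and the ring at (378,260), which agrees with the networks. The pointer is at about -31.4° and the tab at about -6.5°, so the knob has to turn +25°.

```bash
python3 -m crank '[[[-1,0.21,0.027,0.2,0,0,0],[-1,0.21,0.027,0.35,0,0,0],[-1,0.21,0.027,0.45,0,0,0],[-1,0.21,0.027,0.5,0,0,0],[-1,0.21,0.027,0.5,0,0,0]]]'; python3 -c "
from h import *
rel([.65,-.248,.118],-.548)"
```

```text
time: 4.7
eef_pos: [0.6481, -0.2478, 0.177]
tool_rot: [3.139, 0.007, -0.547]
force: [0.5, -0.4, -0.0]
gripper_width: 0.0876
gripper_force: 0.0
t [ 0.0071 -0.0033  0.1967] w [0.0008 0.0022 0.0002] dist 0.05906494723990488 | at [ 0.6481 -0.2478  0.177 ] [ 3.139  0.007 -0.547] t= 4.7 q [-0.09  0.42 -0.   -0.   -1.15  1.11] w 0.08760505497473382 0.0
```

```bash
python3 -m crank '[[[-1,0.007,-0.002,0.1,0,0,0],[-1,0.007,-0.002,0.195,0,0,0],[-1,0.007,-0.002,0.195,0,0,0],[1,0.007,-0.002,0.195,0,0,0],[1,0.007,-0.002,0.195,0,0,0],[1,0.007,-0.002,0.195,0,0,0],[1,0.007,-0.002,0.195,0,0,0],[1,0.007,-0.002,0.195,0,0,0]]]' 40; python3 -c "
from h import *
rel([.65,-.248,.118],-.548)"
```

```text
time: 5.5
eef_pos: [0.6524, -0.2493, 0.1237]
tool_rot: [-3.141, -0.001, -0.547]
force: [0.1, -0.4, -0.5]
gripper_width: 0.0532
gripper_force: 0.0
t [-0.0091  0.0006  0.019 ] w [-0.0001 -0.0003  0.0002] dist 0.006326298421128454 | at [ 0.6524 -0.2493  0.1237] [-3.141e+00 -1.000e-03 -5.470e-01] t= 5.5 q [-0.09  0.47 -0.06  0.   -1.04  1.11] w 0.05324910474516139 0.0
```

```bash
python3 -m crank '[[[1,-0.008,0,0.01,0,0,0],[1,-0.008,0,0.01,0,0,0],[1,-0.008,0,0.01,0,0,0],[1,-0.008,0,0.01,0,0,0],[1,-0.008,0,0.01,0,0,0],[1,-0.008,0,0.01,0,0,0],[1,-0.008,0,0.01,0,0,0]]]' 40; python3 -c "
from h import *
rel([.65,-.248,.12],-.548+np.radians(25))"
```

```text
time: 6.2
eef_pos: [0.65, -0.2481, 0.1198]
tool_rot: [3.141, 0.0, -0.548]
force: [0.0, -0.6, 0.4]
gripper_width: 0.0199
gripper_force: 40.0
t [-0.0001 -0.0005 -0.0007] w [ 1.000e-04  1.000e-04 -1.388e-01] dist 0.0002669496672988938 | at [ 0.65   -0.2481  0.1198] [ 3.141  0.    -0.548] t= 6.2 q [-0.09  0.47 -0.07  0.   -1.03  1.11] w 0.019877746505260703 39.99787151813507
```

Gripped at 19.9 mm. Turning.

```bash
python3 -m crank '[[[1,0,0,0,0,0,-0.025],[1,0,0,0,0,0,-0.05],[1,0,0,0,0,0,-0.08],[1,0,0,0,0,0,-0.11],[1,0,0,0,0,0,-0.139],[1,0,0,0,0,0,-0.139],[1,0,0,0,0,0,-0.139],[1,0,0,0,0,0,-0.139]]]'
python3 - <<'E'
from h import *
rel([.65,-.248,.12],-.548+np.radians(25))
for n in ['top','scene']:
    im,d=env.camera(n); cv2.imwrite(f'pics/{n}1.png',im)
    for q,z in [('pointer_tip',.13),('tab_mark',.111)]:
        for r in env.tip_of(q,n)[:1]:
            p=at_z(n,r['location'],z); print(n,q,r['score'],np.round(p,4),np.degrees(np.arctan2(p[1]+.248,p[0]-.65)))
E
```

```text
time: 7.0
eef_pos: [0.6501, -0.248, 0.1198]
tool_rot: [3.141, 0.0, -0.113]
force: [-0.2, -1.7, -0.8]
gripper_width: 0.0197
gripper_force: 40.0
t [-0.0002  0.0001 -0.0007] w [ 0.      0.     -0.0003] dist 0.00021584426265431226 | at [ 0.6501 -0.248   0.1198] [ 3.141  0.    -0.113] t= 7.0 q [-0.09  0.47 -0.07  0.   -1.03  1.54] w 0.01971220222002595 40.00910818576813
scene pointer_tip 0.56 [ 0.7187 -0.2564  0.13  ] -6.943477423788431
scene tab_mark 0.6 [ 0.7189 -0.2558  0.111 ] -6.4643661015854725
```

```bash
python3 -m crank '[[[-1,0,0,0,0,0,0],[-1,0,0,0,0,0,0],[-1,0,0,0,0,0,0],[-1,0,0,0,0,0,0],[-1,0,0,-0.15,0,0,0],[-1,0,0,-0.3,0,0,0],[-1,-0.1,0,-0.5,0,0,0],[-1,-0.2,0,-0.65,0,0,0]]]'; python3 -m crank '[[[-1,0,0,0,0,0,0],[-1,0,0,0,0,0,0]]]'
python3 - <<'E'
from h import *
n='wrist'
def ang(p): return np.degrees(np.arctan2(p[1],p[0]))
rel([.60,-.248,.33],-.113)
im,d=env.camera(n); cv2.imwrite('pics/w2.png',im[:300,120:560])
P=cloud(n,d,np.ones(d.shape,bool)); near=(abs(P[:,0]-.65)<.12)&(abs(P[:,1]+.247)<.12)
m=(P[:,2]>.138)&(P[:,2]<.153)&near; b=cv2.minAreaRect(P[m][:,:2].astype(np.float32)); print('bar',m.sum(),b); c=np.array(b[0])
for q,z in [('pointer_tip',.13),('tab_mark',.111),('ring_mark',.008)]:
    for r in env.tip_of(q,n)[:1]: p=at_z(n,r['location'],z); print(q,r['score'],np.round(r['location'],1),np.round(p,4),ang(p[:2]-c))
for r in env.outline_of('index_tab',n)[:1]:
    Q=cloud(n,d,r['region']); t=cv2.minAreaRect(Q[Q[:,2]>.107][:,:2].astype(np.float32)); print('tab',r['score'],t,ang(np.array(t[0])-c))
# ring
g=cv2.cvtColor(im,cv2.COLOR_BGR2GRAY)
m=(abs(P[:,2]-.008)<.006)&(np.hypot(P[:,0]-.476,P[:,1]+.227)<.06)
v,u=np.nonzero(d>0); k=m&(g[v,u]<70); Q=P[k][:,:2]
print('ring',k.sum(),cv2.fitEllipse(Q.astype(np.float32)) if k.sum()>20 else '')
E
```

```text
time: 8.1
eef_pos: [0.6014, -0.2425, 0.2984]
tool_rot: [3.141, 0.0, -0.111]
force: [0.7, 0.2, 0.3]
gripper_width: 0.0785
gripper_force: 0.0
time: 8.3
eef_pos: [0.6016, -0.2425, 0.2994]
tool_rot: [-3.141, -0.004, -0.111]
force: [0.7, 0.1, -1.3]
gripper_width: 0.087
gripper_force: 0.0
t [-0.0029  0.0188 -0.1021] w [-0.0001 -0.0013  0.0007] dist 0.031160396091363365 | at [ 0.6016 -0.2425  0.2994] [-3.141 -0.004 -0.111] t= 8.3 q [-0.08  0.28  0.06 -0.   -1.35  1.54] w 0.08702564196975837 0.0
bar 2185 ((0.6487663388252258, -0.24836665391921997), (0.019940918311476707, 0.07537076622247696), 83.82795715332031)
pointer_tip 0.85 [321.4  89.9] [ 0.7071 -0.255   0.13  ] -6.459901128276607
tab_mark 0.89 [321.9  82. ] [ 0.715  -0.2563  0.111 ] -6.82552389265004
ring_mark 0.63 [321.2 290.5] [ 0.4741 -0.2287  0.008 ] 173.5820884469557
tab 0.69 ((0.7231298685073853, -0.2579193115234375), (0.012913407757878304, 0.019020315259695053), 84.01182556152344) -7.3200642930863085
ring 259 ((0.4753855764865875, -0.2251599133014679), (0.0958951786160469, 0.09652028977870941), 78.92811584472656)
```

View pics/w2.png

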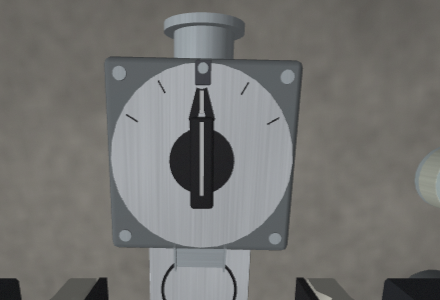

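The crop shows the pointer tip (201,88) lined up with the tab (203,72), and the measurements put them within about 1°. Next is the cup.

```bash
python3 -c "
from h import *
rel([.55,.03,.36],-.4);rel([.54,.29,.36],-.785)"
```

```text
t [-0.2713 -0.8837 -0.2149] w [0.0001 0.0008 0.0921] dist 0.28471014855127347 | at [ 0.6014 -0.2425  0.2953] [-3.142e+00  3.000e-03 -1.110e-01] t= 8.55 q [-0.08  0.28  0.06 -0.   -1.35  1.54] w 0.08748814605141098 0.0
t [-0.4003 -1.7413 -0.2145] w [0.0003 0.0008 0.2146] dist 0.5398744220219939 | at [ 0.6014 -0.2425  0.2953] [-3.142e+00  3.000e-03 -1.110e-01] t= 8.55 q [-0.08  0.28  0.06 -0.   -1.35  1.54] w 0.08748814605141098 0.0
```

```bash
python3 -m crank '[[[-1,-0.27,-0.88,-0.22,0,0,0.21],[-1,-0.27,-0.88,-0.22,0,0,0.21],[-1,-0.27,-0.88,-0.22,0,0,0.21],[-1,-0.27,-0.88,-0.22,0,0,0.21],[-1,-0.27,-0.88,-0.22,0,0,0.21],[-1,-0.27,-0.88,-0.22,0,0,0.21],[-1,-0.27,-0.88,-0.22,0,0,0.21],[-1,-0.27,-0.88,-0.22,0,0,0.21]]]'; python3 -c "
from h import *
rel([.54,.29,.36],-.785)"
```

```text
time: 9.35
eef_pos: [0.5503, 0.03, 0.3624]
tool_rot: [3.141, 0.0, -0.768]
force: [0.3, -0.0, -1.1]
gripper_width: 0.0875
gripper_force: 0.0
t [-0.6264 -0.5997  0.0078] w [0.0003 0.0001 0.0055] dist 0.26018556912175506 | at [0.5503 0.03   0.3624] [ 3.141  0.    -0.768] t= 9.35 q [ 0.41  0.09 -0.03 -0.   -1.45  0.39] w 0.08754025104674941 0.0
```

```bash
python3 -m crank '[[[-1,-0.626,-0.6,0.01,0,0,0.006],[-1,-0.626,-0.6,0.01,0,0,0.006],[-1,-0.626,-0.6,0.01,0,0,0.006],[-1,-0.626,-0.6,0.01,0,0,0.006],[-1,-0.626,-0.6,0.01,0,0,0.006],[-1,-0.626,-0.6,0.01,0,0,0.006],[-1,-0.626,-0.6,0.01,0,0,0.006],[-1,-0.626,-0.6,0.01,0,0,0.006]]]'
python3 - <<'E'
from h import *
n='wrist'
im,d=env.camera(n); cv2.imwrite('pics/w3.png',im)
P=cloud(n,d,np.ones(d.shape,bool))
m=(P[:,2]>.214)&(P[:,2]<.224)&(np.hypot(P[:,0]-.58,P[:,1]-.25)<.05); print('rim',m.sum(),cv2.minEnclosingCircle(P[m][:,:2].astype(np.float32)),P[m][:,2].max())
for r in env.outline_of('sieve_cup',n)[:1]+env.tip_of('sieve_cup',n)[:1]: print(r['score'],r['location'],at_z(n,r['location'],.15))
rel([.5805,.2505,.26],-.785)
E
```

```text
time: 10.15
eef_pos: [0.5413, 0.2876, 0.359]
tool_rot: [3.14, -0.0, -0.79]
force: [0.1, -0.7, 0.5]
gripper_width: 0.0877
gripper_force: 0.0
rim 1035 ((0.5796241760253906, 0.2486526370048523), 0.030959246680140495) 0.22294069672610267
0.74 [320.9, 158.2] [0.57575278 0.25220487 0.15      ]
0.75 [321.5, 153.3] [0.57862932 0.24845365 0.15      ]
t [ 0.1786 -0.0069  0.3339] w [-0.    -0.    -0.002] dist 0.11361778897695732 | at [0.5413 0.2872 0.3602] [-3.141 -0.    -0.791] t= 10.3 q [ 0.81  0.2   0.09  0.   -1.46 -0.03] w 0.08772928751745614 0.0
```

View pics/w3.png

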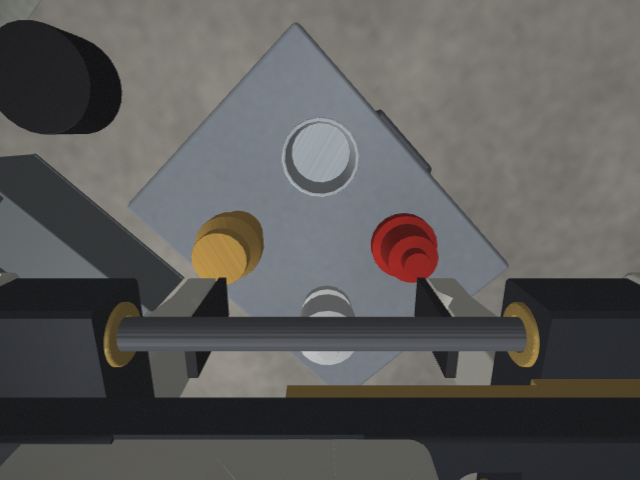

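The wrist view shows the cup at (320,157), clear of the valve (225,250) and the plug (405,247). Its centre is at (0.580, 0.2495).

```bash
python3 -m crank '[[[-1,0.178,-0.005,0.1,0,0,0],[-1,0.178,-0.005,0.25,0,0,0],[-1,0.178,-0.005,0.33,0,0,0],[-1,0.178,-0.005,0.33,0,0,0],[-1,0.178,-0.005,0.33,0,0,0]]]'; python3 -c "
from h import *
rel([.580,.2495,.185],-.785)"
```

```text
time: 10.8
eef_pos: [0.5802, 0.2511, 0.2623]
tool_rot: [-3.141, -0.001, -0.79]
force: [0.2, 0.1, 0.5]
gripper_width: 0.0877
gripper_force: 0.0
t [0.0031 0.0044 0.2576] w [-0.0002 -0.0003 -0.0016] dist 0.07731134449234063 | at [0.5802 0.2511 0.2623] [-3.141e+00 -1.000e-03 -7.900e-01] t= 10.8 q [ 0.72  0.27 -0.04  0.   -1.27  0.06] w 0.0877383280408702 0.0
```

```bash
python3 -m crank '[[[-1,0.003,0.004,0.08,0,0,0],[-1,0.003,0.004,0.16,0,0,0],[-1,0.003,0.004,0.257,0,0,0],[-1,0.003,0.004,0.257,0,0,0],[1,0.003,0.004,0.257,0,0,0],[1,0.003,0.004,0.257,0,0,0],[1,0.003,0.004,0.257,0,0,0],[1,0.003,0.004,0.257,0,0,0]]]' 20; python3 -m crank '[[[1,0,0,0,0,0,0],[1,0,0,0,0,0,0],[1,0,0,0,0,0,0]]]'
```

```text
time: 11.6
eef_pos: [0.5799, 0.2507, 0.1855]
tool_rot: [-3.139, -0.0, -0.789]
force: [-2.5, -0.3, 6.1]
gripper_width: 0.0623
gripper_force: 20.0
time: 11.9
eef_pos: [0.5799, 0.2507, 0.1855]
tool_rot: [-3.14, -0.001, -0.789]
force: [-2.1, 0.5, 6.3]
gripper_width: 0.0624
gripper_force: 20.0
```

```bash
python3 -m crank '[[[1,0,0,-0.05,0,0,0],[1,0,0,-0.12,0,0,0],[1,0,0,-0.22,0,0,0],[1,0,0,-0.35,0,0,0],[1,0,0,-0.48,0,0,0],[1,0,0,-0.6,0,0,0],[1,0,0,-0.6,0,0,0]]]'
python3 - <<'E'
from h import *
im,d=env.camera('scene'); 
for r in env.tip_of('sieve_cup','scene')[:1]: print(r)
for r in env.outline_of('sieve_cup','scene')[:1]: Q=cloud('scene',d,r['region']); print(np.round(np.percentile(Q,[2,50,98],axis=0),3))
rel([.53,.01,.32],-.4); rel([.4756,-.2263,.20],-.12)
E
```

```text
time: 12.6
eef_pos: [0.5811, 0.2509, 0.3701]
tool_rot: [-3.133, -0.003, -0.789]
force: [0.9, 0.1, -1.4]
gripper_width: 0.0626
gripper_force: 20.0
{'location': [262.1, 373.2], 'score': 0.61}
[[0.554 0.219 0.337]
 [0.593 0.231 0.381]
 [0.614 0.281 0.406]]
t [0.4542 0.6798 0.1441] w [ 0.0002  0.0003 -0.124 ] dist 0.24906226165386117 | at [0.5789 0.2504 0.3632] [ 3.141e+00  1.000e-03 -7.890e-01] t= 12.75 q [ 0.72  0.23  0.14 -0.   -1.48  0.06] w 0.06235915227030833 19.999309731647372
t [0.886  1.363  0.5442] w [ 1.000e-04  3.000e-04 -2.131e-01] dist 0.5143076661892045 | at [0.5789 0.2504 0.3632] [ 3.141e+00  1.000e-03 -7.890e-01] t= 12.75 q [ 0.72  0.23  0.14 -0.   -1.48  0.06] w 0.06235915227030833 19.999309731647372
```

```bash
python3 -m crank '[[[1,0.06,0.09,0,0,0,-0.02],[1,0.15,0.23,0.03,0,0,-0.06],[1,0.24,0.38,0.06,0,0,-0.1],[1,0.34,0.52,0.1,0,0,-0.13],[1,0.43,0.65,0.13,0,0,-0.17],[1,0.52,0.8,0.15,0,0,-0.2],[1,0.6,0.92,0.17,0,0,-0.213],[1,0.65,1,0.18,0,0,-0.213]]]'; python3 -c "
from h import *
rel([.4756,-.2263,.20],-.12)"
```

```text
time: 13.55
eef_pos: [0.5014, -0.1019, 0.308]
tool_rot: [3.141, 0.003, -0.12]
force: [0.3, 0.2, -1.4]
gripper_width: 0.0622
gripper_force: 20.0
t [-0.0347  0.4216  0.3602] w [ 0.0002  0.001  -0.    ] dist 0.16669285255464303 | at [ 0.5014 -0.1019  0.308 ] [ 3.141e+00  3.000e-03 -1.200e-01] t= 13.55 q [ 0.18  0.04 -0.2  -0.   -1.33  1.27] w 0.062235631510733455 19.99933465383947
```

```bash
python3 -m crank '[[[1,-0.01,0.11,0.04,0,0,0],[1,-0.02,0.24,0.1,0,0,0],[1,-0.03,0.35,0.2,0,0,0],[1,-0.035,0.42,0.3,0,0,0],[1,-0.035,0.42,0.36,0,0,0],[1,-0.035,0.42,0.36,0,0,0],[1,-0.035,0.42,0.36,0,0,0]]]'
python3 - <<'E'
from h import *
rel([.4756,-.2263,.0445],-.12)
n='scene'; im,d=env.camera(n); cv2.imwrite('pics/s2.png',im[200:480,60:460])
for n in ['scene','top']:
    if n=='top': im,d=env.camera(n)
    for r in env.tip_of('ring_mark',n)[:1]: print(n,r['score'],at_z(n,r['location'],.008))
    for r in env.outline_of('sieve_cup',n)[:1]: Q=cloud(n,d,r['region']); print(r['score'],np.round(np.percentile(Q,[2,50,98],axis=0),3))
n='top';g=cv2.cvtColor(cv2.imread('pics/top0.png'),6)
E
```

```text
time: 14.25
eef_pos: [0.4778, -0.2232, 0.2015]
tool_rot: [3.141, 0.002, -0.12]
force: [0.6, 0.7, -1.5]
gripper_width: 0.0629
gripper_force: 20.0
t [-0.005   0.011   0.5232] w [ 0.0001  0.0006 -0.    ] dist 0.15700420988679287 | at [ 0.4778 -0.2232  0.2015] [ 3.141e+00  2.000e-03 -1.200e-01] t= 14.25 q [-0.06  0.14 -0.35  0.   -1.09  1.52] w 0.06289019893091852 19.99940464273095
scene 0.83 [ 0.47772479 -0.22505362  0.008     ]
0.75 [[ 0.452 -0.253  0.17 ]
 [ 0.499 -0.227  0.21 ]
 [ 0.512 -0.194  0.237]]
```

View pics/s2.png

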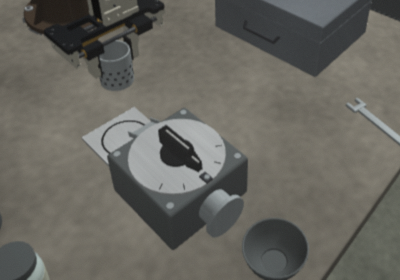

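The cup hangs upright in the gripper at crop (115,68), with the ring at about (125,135) below it. Lowering.

```bash
python3 -m crank '[[[1,-0.005,0.01,0.08,0,0,0],[1,-0.005,0.01,0.16,0,0,0],[1,-0.005,0.01,0.24,0,0,0],[1,-0.005,0.01,0.32,0,0,0],[1,-0.005,0.01,0.39,0,0,0],[1,-0.005,0.01,0.45,0,0,0],[1,-0.005,0.01,0.48,0,0,0],[1,-0.005,0.01,0.48,0,0,0]]]';  python3 -m crank '[[[1,0,0,0,0,0,0],[1,0,0,0,0,0,0]]]'; python3 -c "
from h import *
rel([.476,-.2263,.0435],-.12)"
```

```text
time: 15.35
eef_pos: [0.4758, -0.2257, 0.0571]
tool_rot: [3.142, 0.002, -0.12]
force: [0.1, -0.0, -0.6]
gripper_width: 0.0626
gripper_force: 20.0
time: 15.55
eef_pos: [0.4772, -0.226, 0.059]
tool_rot: [3.141, -0.002, -0.12]
force: [0.6, 0.0, -1.0]
gripper_width: 0.0621
gripper_force: 20.0
t [-0.0039  0.0013  0.0516] w [ 0.     -0.0006  0.    ] dist 0.015534691145768553 | at [ 0.4772 -0.226   0.059 ] [ 3.141e+00 -2.000e-03 -1.200e-01] t= 15.55 q [-0.07  0.29 -0.52  0.   -0.75  1.52] w 0.06208372338578873 19.9992317520082
```

```bash
python3 -m crank '[[[1,-0.003,0.001,0.015,0,0,0],[1,-0.003,0.001,0.03,0,0,0],[1,-0.003,0.001,0.04,0,0,0],[1,-0.003,0.001,0.047,0,0,0],[1,-0.003,0.001,0.047,0,0,0],[1,-0.003,0.001,0.047,0,0,0]]]'
```

```text
time: 16.15
eef_pos: [0.4754, -0.2261, 0.0437]
tool_rot: [3.142, 0.0, -0.12]
force: [0.3, 0.6, -1.3]
gripper_width: 0.0626
gripper_force: 20.0
```

```bash
python3 -m crank '[[[1,0,0,0.003,0,0,0],[1,0,0,0.006,0,0,0],[1,0,0,0.006,0,0,0],[1,0,0,0.006,0,0,0]]]'
```

```text
time: 16.55
eef_pos: [0.4755, -0.2263, 0.0433]
tool_rot: [3.141, -0.001, -0.12]
force: [-4.2, 2.5, 14.1]
gripper_width: 0.0626
gripper_force: 20.0
```

Contact with the tray (14 N). Releasing and retreating straight up.

```bash
python3 -m crank '[[[1,0,0,-0.003,0,0,0],[-0.6,0,0,-0.003,0,0,0],[-1,0,0,-0.003,0,0,0],[-1,0,0,-0.003,0,0,0],[-1,0,0,-0.003,0,0,0],[-1,0,0,-0.003,0,0,0],[-1,0,0,-0.003,0,0,0]]]';python3 -m crank '[[[-1,0,0,-0.04,0,0,0],[-1,0,0,-0.1,0,0,0],[-1,0,0,-0.2,0,0,0],[-1,0,0,-0.35,0,0,0],[-1,0,0,-0.5,0,0,0],[-1,0,0,-0.65,0,0,0],[-1,-0.15,-0.2,-0.75,0,0,0],[-1,-0.15,-0.4,-0.75,0,0,0]]]';python3 -m crank '[[[-1,0,-0.3,0,0,0,0],[-1,0,-0.3,0,0,0,0],[-1,0,-0.3,0,0,0,0]]]'
python3 - <<'E'
from h import *
for n in ['top','scene']:
    im,d=env.camera(n); P=cloud(n,d,np.ones(d.shape,bool)); 
    cv2.imwrite(f'pics/{n}9.png',im)
    m=(P[:,2]>.066)&(P[:,2]<.083)&(np.hypot(P[:,0]-.476,P[:,1]+.226)<.045); print(n,'rim',m.sum(),cv2.minEnclosingCircle(P[m][:,:2].astype(np.float32)),np.percentile(P[m][:,2],[50,98]))
    for q,z in [('ring_mark',.008),('sieve_cup',.008),('pointer_tip',.13),('tab_mark',.111)]:
        for r in env.tip_of(q,n)[:1]: print(q,round(r['score'],2),np.round(at_z(n,r['location'],z),4))
    m=(P[:,2]>.138)&(P[:,2]<.153)&(np.hypot(P[:,0]-.65,P[:,1]+.248)<.06); print('bar',cv2.minAreaRect(P[m][:,:2].astype(np.float32)))
t=cv2.imread('pics/top9.png')[100:360,380:600]; cv2.imwrite('pics/fin.png',cv2.resize(t,None,fx=2.2,fy=2.2))
E
```

```text
time: 17.25
eef_pos: [0.4753, -0.2262, 0.0428]
tool_rot: [-3.142, 0.0, -0.12]
force: [0.4, 0.1, 0.0]
gripper_width: 0.0876
gripper_force: 0.0
time: 18.05
eef_pos: [0.4474, -0.137, 0.2667]
tool_rot: [-3.141, -0.005, -0.124]
force: [1.8, 2.4, 0.4]
gripper_width: 0.0877
gripper_force: 0.0
time: 18.35
eef_pos: [0.4591, -0.0437, 0.2645]
tool_rot: [-3.14, -0.002, -0.116]
force: [-0.3, -0.2, 0.8]
gripper_width: 0.0878
gripper_force: 0.0Traceback (most recent call last):
  File "<stdin>", line 5, in <module>
    return _quantile_unchecked(
        a, q, axis, out, overwrite_input, method, keepdims, weights)
    return _ureduce(a,
                    func=_quantile_ureduce_func,
    ...<5 lines>...
                    overwrite_input=overwrite_input,
                    method=method)
    r = func(a, **kwargs)
    result = _quantile(arr,
                       quantiles=q,
    ...<2 lines>...
                       out=out,
                       weights=wgt)
    slices_having_nans = np.isnan(arr[-1, ...])
                                  ~~~^^^^^^^^^
IndexError: index -1 is out of bounds for axis 0 with size 0
```

```bash
python3 -m crank '[[[-1,0,-0.6,-0.2,0,0,0],[-1,0,-0.6,-0.2,0,0,0],[-1,0,-0.6,-0.2,0,0,0],[-1,0,-0.6,-0.2,0,0,0],[-1,0,-0.6,-0.2,0,0,0]]]'
python3 - <<'E'
from h import *
for n in ['top','scene']:
    im,d=env.camera(n); P=cloud(n,d,np.ones(d.shape,bool)); 
    cv2.imwrite(f'pics/{n}9.png',im)
    m=(P[:,2]>.066)&(P[:,2]<.083)&(np.hypot(P[:,0]-.476,P[:,1]+.226)<.045); print(n,'rim',m.sum(),cv2.minEnclosingCircle(P[m][:,:2].astype(np.float32)) if m.any() else '')
    for q,z in [('ring_mark',.008),('sieve_cup',.008),('pointer_tip',.13),('tab_mark',.111)]:
        for r in env.tip_of(q,n)[:1]: print(q,round(r['score'],2),np.round(at_z(n,r['location'],z),4))
    m=(P[:,2]>.138)&(P[:,2]<.153)&(np.hypot(P[:,0]-.65,P[:,1]+.248)<.06); print('bar',m.sum() and cv2.minAreaRect(P[m][:,:2].astype(np.float32)))
t=cv2.imread('pics/top9.png')[100:360,380:600]; s=cv2.imread('pics/scene9.png')[240:500,100:320]
cv2.imwrite('pics/fin.png',cv2.resize(np.hstack([t[:240],s[:240]]),None,fx=1.8,fy=1.8))
E
```

```text
time: 18.9
eef_pos: [0.4817, 0.1342, 0.325]
tool_rot: [-3.14, -0.002, -0.118]
force: [0.2, -0.5, 0.5]
gripper_width: 0.088
gripper_force: 0.0
top rim 324 ((0.47607848048210144, -0.22527730464935303), 0.031708333641290665)
ring_mark 0.84 [ 0.4793 -0.2268  0.008 ]
sieve_cup 0.9 [ 0.4765 -0.2235  0.008 ]
pointer_tip 0.9 [ 0.7114 -0.2523  0.13  ]
tab_mark 0.44 [ 0.7133 -0.2529  0.111 ]
bar ((0.650724470615387, -0.2465842366218567), (0.020767325535416603, 0.07819924503564835), 84.49222564697266)
scene rim 377 ((0.4765833020210266, -0.22636032104492188), 0.03398352116346359)
ring_mark 0.98 [ 0.4725 -0.2201  0.008 ]
sieve_cup 0.64 [ 0.4756 -0.2272  0.008 ]
pointer_tip 0.95 [ 0.7151 -0.2566  0.13  ]
tab_mark 0.75 [0.4183 0.31   0.111 ]
bar ((0.6510142087936401, -0.24684001505374908), (0.02191784977912903, 0.0774584412574768), 84.05103302001953)
```

View pics/fin.png

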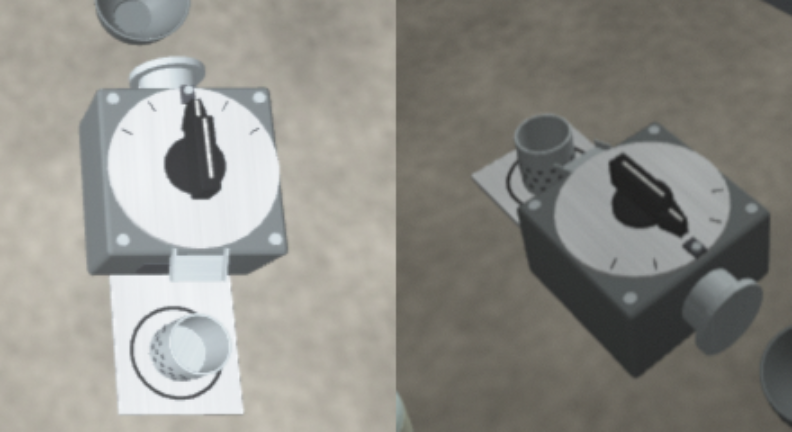

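The final picture shows the cup upright inside the ring, with its base at about (178,355) and the ring's centre at about (178,352). The pointer aims at the tab (188,92). Handing in.

```bash
python3 -c "
from workcell import env
print(env.close_job())"
```

```text
the job is handed in; nothing more can be done
None
```

I handed the job in at about 19 s of the 64 s allowed, but no verdict came back: the knob's pointer measured within about 1° of the index tab, and the sieve cup stands upright within a few millimetres of the ring's centre on the tray.

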